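Check the bench scale with its largest weight

TASK

Check the repair bench's scale: take the largest of the three steel check weights out of the sloped rack and gently stand it upright on the scale's sprung pan, centred wholly inside the ring marked there, and let go of it. Then press the scale's round key fully down and release it, leaving the weight standing in the ring. Don't drop the weight on the pan or press the pan down hard, and leave the two smaller weights in the rack and the flux jar, tweezers and syringe lying where they are.

Things in the scene. Friction and masses are not known exactly. Their poses are not given: they have to be found in the camera images.
- weight_large: the largest steel check weight: plain cylinder 32 mm diameter and 34 mm high, with a 24 mm diameter knob on top, 46 mm high overall, about 200 g. Origin at the centre of its underside, z up its axis. At the start it stands 10 mm deep in any one of the rack's three pockets, its axis square to the slope (leaning 29 degrees from vertical towards the rack's front)
- weight_medium: medium steel check weight, same shape: 28 mm diameter, body 20 mm, 32 mm high overall; origin under its centre, z up its axis; in another pocket
- weight_small: small steel check weight, same shape: 24 mm diameter, body 13 mm, 25 mm high overall; origin under its centre, z up its axis; in another pocket
- rack: fixed black weight rack 100 x 210 mm, 57 mm high at the rear; origin on the bench under its centre, z up, y along the row, -x its low front. Its slope's normal, along which the weights stand, is (-0.479, 0, 0.878) in its frame (0.5 rad from vertical). Three equal square pockets 35 mm wide, 10 mm deep, at y = -70, 0, 70 mm, floor centre at x = -7 mm, 31 mm above the bench
- scale: bench scale, fixed: white housing 210 x 160 mm, its top 34 mm above the bench. Origin on the bench under its centre, z up, -x its front. The pan is 35 mm behind the centre; a dark display and the key are near the front edge
- pan_center (a point): centre of the pan's top face: a flat aluminium disc 120 mm in diameter, about 54 mm above the bench when empty, with a dark ring line of 47 mm inner diameter marked around its centre. It moves with the pan; z up
- pan (a joint): how far the pan is pushed down on its spring (m): 0 empty, about 0.005 under the large weight, hard stop at 0.012; above 0.0095 is overload. Spring 400 N/m
- key_top (a point): centre of the top face of the scale's round grey key, 22 mm in diameter, near the scale's front edge (80 mm in front of its centre, 45 mm to its -y side)
- key (a joint): how far the key is pressed (m): 0 up, 0.006 fully down (5 N), springs back
- flux_jar: flux jar with black lid, 38 mm diameter, 42 mm high, between scale and rack; origin under its centre; a bystander
- tweezers: dark steel tweezers 125 mm long, 6 mm high, lying between scale and rack, nearer the robot; origin under its middle, x along it; a bystander
- syringe: green flux syringe with red end, 115 mm long, 17 mm thick, lying between scale and rack, at their far side; origin under its middle, x along it; a bystander
There are look-alikes about, which are no part of the job. Leave any pink look-alike of the weight_large alone.

How it is judged:
On the way, in this order (a step that is already met when the one before it is completed fails the run):
1. the largest weight stands upright and still on the pan inside the ring, let go (horizontal distance between weight_large and pan_center below 0.0075 m and z of weight_large in the frame of pan_center between -0.004 and 0.004 m and angle between weight_large's own z axis and vertical below 0.1 rad and value of joint pan between 0.003 and 0.008 m and linear speed of weight_large below 0.02 m/s and contact force between the fingers and weight_large below 0.05 N), for 0.3 s.
2. the key is pressed fully down with the weight standing in the ring (horizontal distance between weight_large and pan_center below 0.0075 m and z of weight_large in the frame of pan_center between -0.004 and 0.004 m and angle between weight_large's own z axis and vertical below 0.1 rad and value of joint pan between 0.003 and 0.008 m and linear speed of weight_large below 0.02 m/s and value of joint key above 0.0045 m), for 0.05 s.
At the end, for the whole second after the job is handed in: The largest weight stands upright (within 0.1 rad) and still on the pan, its centre within 7.5 mm of the pan's centre (its base wholly inside the marked ring), the pan carrying it (3 to 8 mm down), the key up again, the two smaller weights still in their pockets (within 20 mm of where they were) (horizontal distance between weight_large and pan_center below 0.0075 m and z of weight_large in the frame of pan_center between -0.004 and 0.004 m and angle between weight_large's own z axis and vertical below 0.1 rad and value of joint pan between 0.003 and 0.008 m and linear speed of weight_large below 0.02 m/s and value of joint key below 0.002 m and distance of each of weight_medium, weight_small from where it was at the start of the episode below 0.02 m); the robot touches nothing.
It fails at once if the pan is overloaded: pushed down more than 9.5 mm (dropped or pressed hard) (value of joint pan above 0.0095 m).
It fails at once if a smaller weight is moved more than 20 mm (distance of any of weight_medium, weight_small from where it was at the start of the episode above 0.02 m).
It fails at once if the flux jar, tweezers or syringe is moved more than 30 mm (distance of any of flux_jar, tweezers, syringe from where it was at the start of the episode above 0.03 m).
It also fails if it takes over 48 s, if anything falls off the work surface, if the arm or the gripper's body presses on something with over 40 N, if the wrist force passes 120 N, or if a joint passes its speed limit or range.

ROBOT

A 6-joint arm with a two-finger parallel gripper is mounted at the origin on the work surface. World frame = base frame: x ahead of the robot, y to its left, z up, the work surface at z = 0. Lengths are in m, angles in rad, forces in N, time in s.
With the tool pointing down it reaches from about 0.25 to 0.775 m from the base axis. Payload 4 kg.
Tool frame: the origin (TCP) lies midway between the tips of the shut fingers; the grasp point (between the pads) lies 19 mm behind it; z points along the fingers, y is the direction in which the jaws open and shut (so a half turn about z gives the same grasp; the last joint's range is limited). The gripper opens to 94 mm and grips with 3 to 60 N. Pads are 16 mm wide; open, the fingers measure 119 mm over their backs; the gripper's body (75 mm by 177 mm) begins 78 mm behind the grasp point.
Start: joints at [-0.103, 0.087, 1.371, -0, 1.684, -0.103], TCP at [0.55, -0, 0.206] pointing down, gripper open.
Joint ranges: [-3.1, 3.1], [-0.76, 2.03], [0.27, 2.55], [-1.08, 4.22], [0.17, 2.65], [-2.57, 2.57]. Speed limits (rad/s): [2.79, 2.79, 3.14, 3.14, 3.14, 3.14].

INTERFACE

Orientations are given as [roll, pitch, yaw] about the fixed x, y, z axes, in that order (R = Rz(yaw) Ry(pitch) Rx(roll)).
In Python, from bench import robot, cams gives the robot as it stands.
- The arm moves only by the tool step_arm, never from a script. Its argument "plan" is a list that holds one entry, the list of rows, each a list of 5 numbers: the shift along the world's x, y, z in mm, then the turn about the world's z in rad, then the opening in per cent of the stroke, from 0 (shut) to 100 (fully open). In form: [[[tx, ty, tz, turn, fingers], ...]]. A call has 1 to 8 rows; each row is the pose to reach, as a shift and turn from the pose commanded when the call began; what a row does not reach only later rows make up. A row lasts 1/12 s, in which the tool goes at most 41.7 mm and 7.16 degrees, less where a joint would pass 70% of its speed; a pose out of reach is approached as far as the arm can. A call with a gripper value outside its range is refused whole. The fingers move at their own pace and stop on an object; the grip force is fixed at half the most. Time passes only in rows, so rows that repeat a pose let the fingers close. It gives the time, the measured TCP pose, the force and the opening at its end, in the units of the state.
- robot.get_obs(): the state, without advancing time (a new reading comes with each control period).
- cams.snapshot(name): name is "scene" or "side" or "wrist"; returns a dict with "frame" (384x512x3 uint8, red, green, blue), "camera_matrix" (3x3 intrinsics, pixels), "origin" and "attitude" of the camera in the world; the wrist camera has in their place "T_tool_cam" (4x4, takes a point from camera to tool coordinates, whose origin is the TCP and whose axes are the flange's). Camera axes: x right, y down, z forward; pixel columns grow to the right and rows downward; lengths in m; the calibration is good to about 2 mm. A picture is of the moment at which its call begins: read the wrist's pose just before it. There is no depth.
- robot.close_job(): hands the job in, once; it reports no verdict.
The state is a dict: "time": time; "joint_positions": joint angles; "qvel": joint speeds; "joint_torque": joint torques, N m; "tool_pos": TCP position; "ee_rot": TCP orientation; "wrist_force": force on the tool from outside, world axes, zero at the start; "wrist_torque": the same for the moment, N m; "width": finger opening in m.
Only numpy, scipy, OpenCV 4.12 (cv2) and the standard library are available. Lean on these libraries where they do the work, as an engineer would, in place of code of your own. Each camera call takes 0.05 s, during which the arm holds its last target. There are 200 camera calls.

## Working session

There is one attempt and no reset: what is moved stays moved. The work goes in short steps, Python scripts to look and compute and a tool call to move; the robot and the scene stay as the last step left them, time stands still between calls to the robot, and variables do not carry over. Pictures are saved under pics/ and viewed, about 8 in all and at most 12, crops included, and the job is handed in when it is done.

Besides the shell and the picture viewer there is one more tool, called after "Emit:" by a JSON object that holds its "op" and its "data". step_arm: Moves the arm, as the interface text tells. Its arguments: {"type":"object","properties":{"plan":{"type":"array"}},"required":["plan"]}

```bash
mkdir -p pics
cat > h.py <<'E'
import numpy as np, cv2, json
from bench import robot, cams
from scipy.spatial.transform import Rotation as R
def snap(n, f):
    o=robot.get_obs(); s=cams.snapshot(n); cv2.imwrite(f'pics/{f}.png', s['frame'][:,:,::-1])
    K=np.array(s['camera_matrix'])
    if n=='wrist':
        T=np.eye(4); T[:3,:3]=R.from_euler('xyz',o['ee_rot']).as_matrix() if len(o['ee_rot'])==3 else 0; T[:3,3]=o['tool_pos']
        T=T@np.array(s['T_tool_cam'])
    else:
        T=np.eye(4); a=np.array(s['attitude']); T[:3,:3]=a if a.shape==(3,3) else R.from_euler('xyz',a).as_matrix(); T[:3,3]=s['origin']
    np.savez(f'pics/{f}.npz',K=K,T=T); return s
def px(f,u,v,z):
    d=np.load(f'pics/{f}.npz'); r=d['T'][:3,:3]@np.linalg.inv(d['K'])@[u,v,1]; o=d['T'][:3,3]
    return o+r*(z-o[2])/r[2]
def proj(f,P):
    d=np.load(f'pics/{f}.npz'); c=(np.atleast_2d(P)-d['T'][:3,3])@d['T'][:3,:3]; q=c@d['K'].T; return q[:,:2]/q[:,2:]
E
python3 - <<'E'
from h import *
print(robot.get_obs())
for n in ['scene','side','wrist']:
    s=snap(n,n+'0'); print({k:v for k,v in s.items() if k!='frame'})
a=[cv2.imread(f'pics/{n}0.png') for n in ['scene','wrist']]
cv2.imwrite('pics/scene0b.png',cv2.resize(a[0],(800,600)))
E
```

```text
{'time': 0.0, 'joint_positions': array([-1.03075497e-01,  8.79389749e-02,  1.37222561e+00, -3.85383392e-05,
        1.68360699e+00, -1.03115251e-01]), 'qvel': array([-0.00174652,  0.00032688, -0.00042874, -0.00159784,  0.00064962,
       -0.00128947]), 'joint_torque': array([ 1.28542815e-03, -3.40182602e+01, -3.02423716e+01,  7.18220207e-02,
        3.29729996e-02, -1.13141955e-04]), 'tool_pos': array([5.49453730e-01, 5.18662047e-05, 2.04327480e-01]), 'ee_rot': array([-3.13942137e+00, -1.86182292e-04,  1.57083158e+00]), 'wrist_force': array([-0.19844639,  0.41550613, -0.6203889 ]), 'wrist_torque': array([-0.06780794,  0.01023555, -0.04949609]), 'width': 0.09374138763173945}
{'camera_matrix': array([[432.42703391,   0.        , 260.27337828],
       [  0.        , 432.42703391, 191.55382671],
       [  0.        ,   0.        ,   1.        ]]), 'origin': array([1.1481063 , 0.56590678, 0.59092006]), 'attitude': array([-2.13624131, -0.00408399,  2.34350453])}
{'camera_matrix': array([[354.79963768,   0.        , 263.92816889],
       [  0.        , 354.79963768, 190.15881484],
       [  0.        ,   0.        ,   1.        ]]), 'origin': array([0.2323876 , 0.30394666, 0.51546857]), 'attitude': array([-2.34972762,  0.01602668, -2.30370464])}
{'camera_matrix': array([[309.89548195,   0.        , 253.98336424],
       [  0.        , 309.89548195, 196.44297771],
       [  0.        ,   0.        ,   1.        ]]), 'T_tool_cam': array([[ 5.59435097e-04, -9.57453076e-01, -2.88588453e-01,
         8.47435330e-02],
       [ 9.99999621e-01,  3.43069669e-04,  8.00315372e-04,
         7.58337530e-04],
       [-6.67258469e-04, -2.88588791e-01,  9.57452905e-01,
        -1.79376680e-01],
       [ 0.00000000e+00,  0.00000000e+00,  0.00000000e+00,
         1.00000000e+00]])}
```

View pics/scene0b.png

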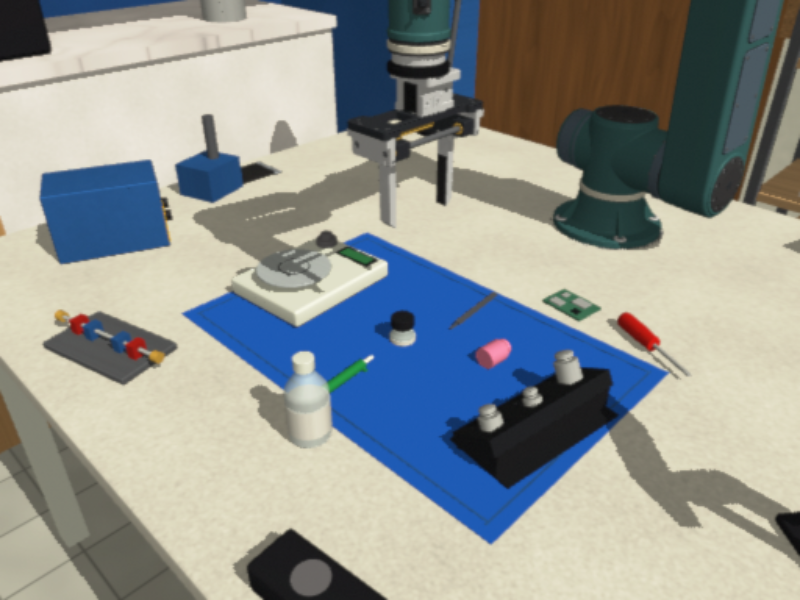

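View pics/side0.png

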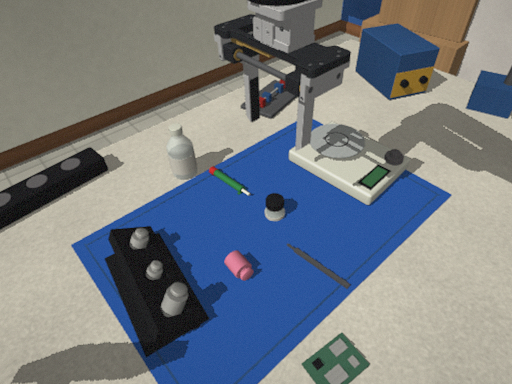

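The large weight is in the pocket nearest the robot: scene (566,354) in the 800-wide view, side (177,289). The small one is in the middle and the medium one is in the far pocket. The slope faces the scale. The pink look-alike lies on the mat at side (239,265).

```bash
cat >> h.py <<'E'
def tri(a,b):
    A=[];B=[]
    for f,u,v in (a,b):
        d=np.load(f'pics/{f}.npz'); r=d['T'][:3,:3]@np.linalg.inv(d['K'])@[u,v,1]; r/=np.linalg.norm(r); M=np.eye(3)-np.outer(r,r); A.append(M);B.append(M@d['T'][:3,3])
    return np.linalg.lstsq(np.vstack(A),np.hstack(B),rcond=None)[0].round(4)
E
python3 - <<'E'
from h import *
k=.64
for n,a,b in [('L',(566,354),(177,289)),('M?',(532,391),(154,266)),('far',(488,409),(140,234)),('jar',(402,317),(276,200)),('rackRearRobotTop',(610,373),(207,316))]:
    print(n,tri(('scene0',a[0]*k,a[1]*k),('side0',*b)))
print('pan',px('scene0',293*k,268*k,.054),px('side0',337,140,.054))
print('key',px('scene0',326*k,237*k,.04),px('side0',394,154,.04))
print('pink',px('side0',239,265,.015))
print('scale corners',[px('scene0',u*k,v*k,.034).round(3) for u,v in [(233,285),(297,316),(387,265)]])
E
```

```text
L [0.5088 0.2292 0.0698]
M? [0.5792 0.2299 0.0505]
far [0.6475 0.2157 0.055 ]
jar [ 0.562  -0.0124  0.0381]
rackRearRobotTop [0.4565 0.2414 0.0346]
pan [ 0.60151326 -0.21758834  0.054     ] [ 0.59189512 -0.22106291  0.054     ]
key [ 0.47762794 -0.2850357   0.04      ] [ 0.48939058 -0.28607476  0.04      ]
pink [0.51156267 0.11900996 0.015     ]
scale corners [array([ 0.682, -0.271,  0.034]), array([ 0.665, -0.128,  0.034]), array([ 0.465, -0.143,  0.034])]
```

Emit:
{"op": "step_arm", "data": {"plan": [[[-10,40,5,0,60],[-20,80,5,0,60],[-30,120,5,0,60],[-30,160,5,0,60],[-35,200,5,0,60],[-35,200,5,0,60],[-35,200,5,0,60]]]}}

```text
time: 0.73
tool_pos: [0.5142, 0.2018, 0.2099]
ee_rot: [-3.141, 0.001, 1.575]
wrist_force: [0.4, -1.1, -0.6]
width: 0.0567
```

Run:
```python
from h import *
snap('wrist','w1'); cv2.imwrite('pics/w1b.png',cv2.resize(cv2.imread('pics/w1.png'),(800,600),interpolation=cv2.INTER_CUBIC)); o=robot.get_obs(); print(o['tool_pos'],o['ee_rot'],o['width'])
```

```text
[0.51462555 0.20040484 0.20999069] [-3.14084309e+00  9.58224409e-04  1.57266636e+00] 0.056612086497529704
```

View pics/w1b.png

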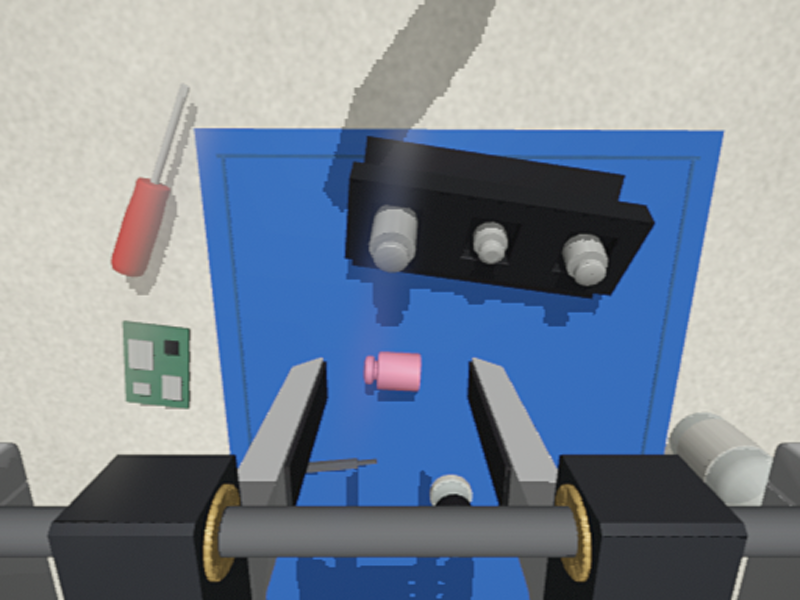

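```bash
cat > fit.py <<'E'
from h import *
from scipy.optimize import least_squares
n=np.array([-.479,0,.878])
def fl(y,h): return np.array([-.007,y,.031])+n*h
pts=[fl(.07,.046),fl(0,.025),fl(-.07,.032),[-.05,.105,.019],[-.05,-.105,.019]]
uv=np.array([(392,257),(490,253),(591,270),(346,258),(608,296)])*.64
def W(p): c,s=np.cos(p[2]),np.sin(p[2]); return np.array(pts)@np.array([[c,s,0],[-s,c,0],[0,0,1]])+[p[0],p[1],0]
f=lambda p,i=range(5):(proj('w1',W(p)[list(i)])-uv[list(i)]).ravel()
for i in [(0,1,2),(0,1,2,3,4)]:
    r=least_squares(f,[.57,.22,1.57],x_scale=[.1,.1,1],args=(i,)); print(r.x.round(4),f(r.x).reshape(-1,2).round(1).tolist())
p=r.x;c,s=np.cos(p[2]),np.sin(p[2]);Rm=np.array([[c,-s,0],[s,c,0],[0,0,1]])
for h in (0,.033,.046): print(h,Rm@fl(.07,h)+[p[0],p[1],0])
print('n',Rm@n)
E
python3 fit.py
```

```text
[0.5838 0.2449 1.4448] [[-1.1, 0.5], [1.0, -0.9], [0.1, 0.5], [-1.8, 4.7], [-1.1, 2.1]]
[0.5846 0.2462 1.4366] [[-0.4, -1.4], [1.7, -2.2], [0.7, -0.2], [-1.4, 2.9], [-0.8, 1.6]]
0 [0.51426476 0.24865718 0.031     ]
0.033 [0.51215031 0.23299224 0.059974  ]
0.046 [0.51131735 0.2268212  0.071388  ]
n [-0.06407414 -0.47469517  0.878     ]
```

Emit:
{"op": "step_arm", "data": {"plan": [[[-2,15,-20,-0.07,60],[-3,30,-50,-0.13,60],[-3,31,-90,-0.13,60],[-3,31,-100,-0.13,60],[-3,31,-100,-0.13,60],[-3,31,-100,-0.13,60]]]}}

```text
time: 1.28
tool_pos: [0.5125, 0.2296, 0.1109]
ee_rot: [-3.141, 0.001, 1.439]
wrist_force: [-0.4, 0.7, 1.3]
width: 0.0566
```

Run:
```python
from h import *
snap('wrist','w2'); o=robot.get_obs(); print(o['tool_pos'],o['ee_rot'],o['width'])
im=cv2.imread('pics/w2.png'); cv2.imwrite('pics/w2b.png',cv2.resize(im[150:384,100:412],(800,600),interpolation=cv2.INTER_CUBIC))
```

```text
[0.51351474 0.23019212 0.11260593] [ 3.13874251e+00 -1.02384152e-03  1.43912901e+00] 0.05646722998823777
```

View pics/w2b.png

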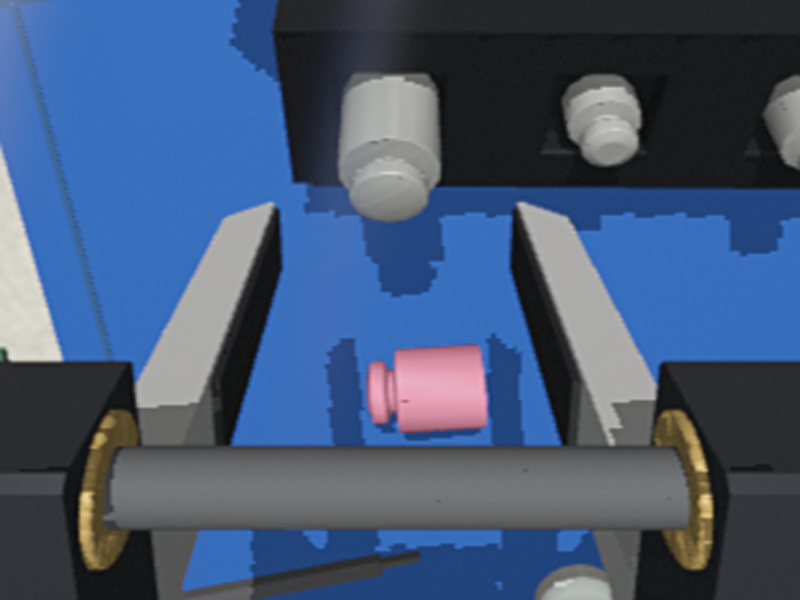

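Run:
```python
from h import *
for v in (188,195): print(px('w2',100+390*.39,150+v*.39,.0714))
print(proj('w2',[[0.5134,0.230,.09],[.5134,.23,.0714]]))
```

```text
[0.51164151 0.22733424 0.0714    ]
[0.51134647 0.22512971 0.0714    ]
[[253.94853159 229.40420871]
 [253.9407701  219.77110086]]
```

Emit:
{"op": "step_arm", "data": {"plan": [[[-1,1,-30,0,60],[-1,1,-55,0,60],[-1,1,-67,0,60],[-1,1,-67,0,60],[-1,1,-67,0,60]]]}}

```text
time: 1.75
tool_pos: [0.512, 0.2319, 0.045]
ee_rot: [3.14, -0.001, 1.44]
wrist_force: [1.0, -0.1, -0.2]
width: 0.0564
```

Run:
```python
from h import *
print(robot.get_obs()['tool_pos'])
snap('side','s3'); im=cv2.imread('pics/s3.png'); cv2.imwrite('pics/s3b.png',cv2.resize(im[200:360,80:290],(800,600),interpolation=cv2.INTER_CUBIC))
```

```text
[0.51202741 0.23193466 0.04502018]
```

View pics/s3b.png

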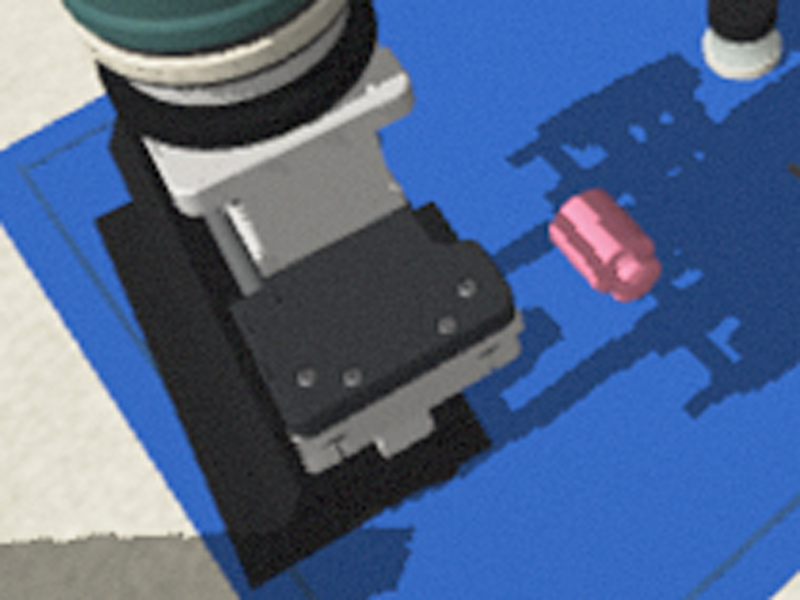

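The gripper hides the weight in this view, but there is no contact force, so I'll close.

Emit:
{"op": "step_arm", "data": {"plan": [[[0,0,-1,0,40],[0,0,-1,0,30],[0,0,-1,0,20],[0,0,-1,0,20],[0,0,-1,0,20],[0,0,-1,0,20]]]}}

```text
time: 2.3
tool_pos: [0.5113, 0.2321, 0.0433]
ee_rot: [3.141, -0.0, 1.441]
wrist_force: [-0.3, -0.8, 3.9]
width: 0.0312
```

Emit:
{"op": "step_arm", "data": {"plan": [[[-0.4,-2.8,5,0,15],[-0.8,-5.7,10.5,0,15],[-1.2,-8.6,16,0,15],[-1.5,-11.4,21,0,15],[-2,-16,30,0,15],[-2,-16,60,0,15],[-2,-16,80,0,15],[-2,-16,80,0,15]]]}}

```text
time: 2.97
tool_pos: [0.5122, 0.2163, 0.1287]
ee_rot: [3.132, -0.004, 1.44]
wrist_force: [0.3, 0.3, -0.7]
width: 0.0313
```

Run:
```python
from h import *
o=robot.get_obs();print(o['tool_pos'],o['width'])
snap('side','s4');snap('wrist','w4'); a=cv2.imread('pics/s4.png')[100:384,60:360];b=cv2.imread('pics/w4.png')[100:384,106:406]
cv2.imwrite('pics/c4.png',cv2.resize(np.hstack([a,b]),None,fx=1.33,fy=1.33,interpolation=cv2.INTER_CUBIC))
```

```text
[0.51215367 0.21634781 0.12865053] 0.03130112034482669
```

View pics/c4.png

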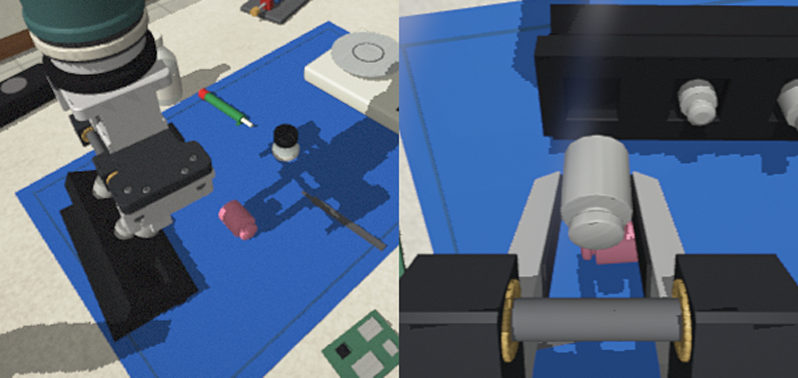

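Run:
```python
from h import *
for n,u,v in [('tw1',289,245),('tw2',348,286),('bd1',304,361),('bd2',369,357),('bd3',341,334),('pinkend',248,275),('pink',228,258),('syr1',211,170),('syr2',248,193),('jar',275,216)]: print(n,px('side0',u,v,0.003).round(3))
```

```text
tw1 [0.49  0.023 0.003]
tw2 [0.369 0.01  0.003]
bd1 [0.337 0.147 0.003]
bd2 [0.28  0.076 0.003]
bd3 [0.326 0.08  0.003]
pinkend [0.493 0.116 0.003]
pink [0.542 0.12  0.003]
syr1 [0.749 0.006 0.003]
syr2 [ 0.64  -0.008  0.003]
jar [ 0.557 -0.006  0.003]
```

Emit:
{"op": "step_arm", "data": {"plan": [[[30,-28,0,0,15],[60,-56,0,0,15],[90,-84,0,0,15],[115,-105,0,0,15],[128,-116,-10,0,15],[128,-116,-45,0,15],[128,-116,-80,0,15],[128,-116,-90,0,15]]]}}

```text
time: 3.73
tool_pos: [0.6313, 0.0988, 0.0231]
ee_rot: [-3.126, 0.003, 1.44]
wrist_force: [-1.3, -0.7, -3.4]
width: 0.0312
```

Emit:
{"op": "step_arm", "data": {"plan": [[[0,0,-2,0,15],[0,0,-4,0,15],[0,0,-4,0,15]]]}}

```text
time: 3.98
tool_pos: [0.6378, 0.1003, 0.0298]
ee_rot: [3.139, -0.0, 1.441]
wrist_force: [0.5, 0.7, -1.5]
width: 0.0308
```

Emit:
{"op": "step_arm", "data": {"plan": [[[0,0,-3,0,15],[0,0,-6,0,15],[0,0,-8,0,15],[0,0,-9,0,15],[0,0,-9,0,15]]]}}

```text
time: 4.4
tool_pos: [0.6369, 0.1, 0.0196]
ee_rot: [3.141, 0.0, 1.441]
wrist_force: [-0.7, 0.1, -1.8]
width: 0.0312
```

Emit:
{"op": "step_arm", "data": {"plan": [[[0,0,-1,0,15],[0,0,-2,0,15],[0,0,-2,0,15],[0,0,-2,0,15]]]}}

```text
time: 4.73
tool_pos: [0.6373, 0.1001, 0.0191]
ee_rot: [3.141, -0.0, 1.441]
wrist_force: [-3.0, -0.4, 5.4]
width: 0.0311
```

Emit:
{"op": "step_arm", "data": {"plan": [[[0,3,-1,0,15],[0,6,-2,0,15],[0,9,-3,0,15],[0,12,-3,0,15],[0,14,-3,0,15],[0,14,-3,0,15]]]}}

```text
time: 5.23
tool_pos: [0.6394, 0.1119, 0.0176]
ee_rot: [3.135, 0.003, 1.44]
wrist_force: [-1.0, -4.3, 7.7]
width: 0.0314
```

Run:
```python
from h import *
o=robot.get_obs();print(o['tool_pos'],o['width'],o['wrist_force'])
snap('side','s5');snap('wrist','w5'); a=cv2.imread('pics/s5.png')[60:344,60:360];b=cv2.imread('pics/w5.png')[100:384,106:406]
cv2.imwrite('pics/c5.png',cv2.resize(np.hstack([a,b]),None,fx=1.33,fy=1.33,interpolation=cv2.INTER_CUBIC))
```

```text
[0.63940809 0.11193409 0.0176369 ] 0.03138020896237797 [-0.95461291 -4.29306226  7.7097951 ]
```

View pics/c5.png

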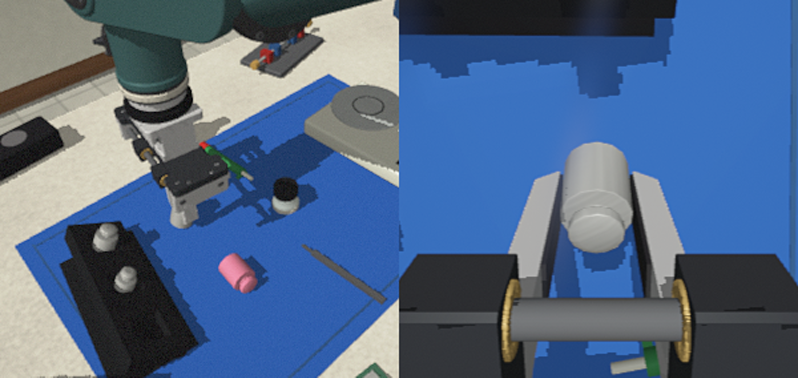

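Emit:
{"op": "step_arm", "data": {"plan": [[[0,2,0,0,33],[0,2,0,0,36],[0,2,0,0,40],[0,2,0,0,55],[0,2,0,0,60],[0,2,0,0,60]]]}}

```text
time: 5.83
tool_pos: [0.6367, 0.1161, 0.0138]
ee_rot: [-3.141, 0.0, 1.441]
wrist_force: [0.3, 0.6, -0.3]
width: 0.0538
```

Emit:
{"op": "step_arm", "data": {"plan": [[[0,0,30,0,60],[0,0,60,0,60],[0,0,75,0,60],[0,0,75,0,60],[0,0,75,0,60]]]}}

```text
time: 6.25
tool_pos: [0.6376, 0.1162, 0.0902]
ee_rot: [3.14, -0.0, 1.441]
wrist_force: [0.1, 0.4, -0.6]
width: 0.0562
```

Run:
```python
from h import *
o=robot.get_obs();print(o['tool_pos'],o['width'],o['wrist_force'])
snap('side','s6');snap('wrist','w6'); a=cv2.imread('pics/s6.png')[60:344,60:360];b=cv2.imread('pics/w6.png')[100:384,106:406]
cv2.imwrite('pics/c6.png',cv2.resize(np.hstack([a,b]),None,fx=1.33,fy=1.33,interpolation=cv2.INTER_CUBIC))
```

```text
[0.63755483 0.11615417 0.09019899] 0.056217677684132515 [ 0.10797169  0.43271149 -0.63016383]
```

View pics/c6.png

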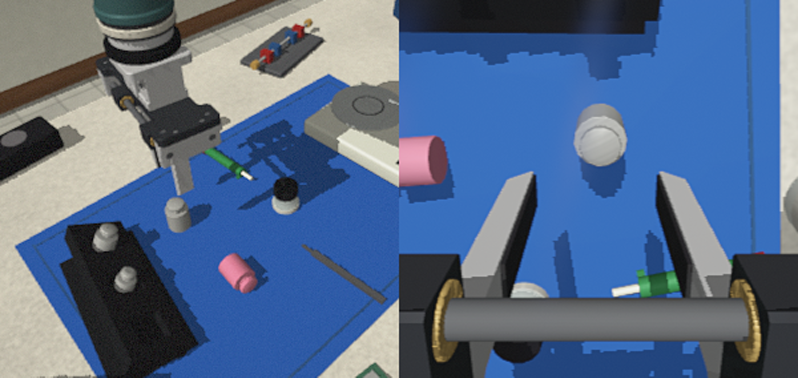

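Run:
```python
from h import *
print(px('w6',106+200/1.33,100+143/1.33,.047)); print(px('s6',60+177/1.33,60+202/1.33,.047))
```

```text
[0.64029073 0.125204   0.047     ]
[0.63510608 0.12099735 0.047     ]
```

Emit:
{"op": "step_arm", "data": {"plan": [[[2,8,-20,0,60],[2,8,-50,0,60],[2,8,-70,0,60],[2,8,-75,0,60],[2,8,-75,0,45],[2,8,-75,0,35],[2,8,-75,0,20],[2,8,-75,0,15]]]}}

```text
time: 7.02
tool_pos: [0.6403, 0.1241, 0.0165]
ee_rot: [3.138, -0.001, 1.441]
wrist_force: [-0.2, 0.8, 0.1]
width: 0.0329
```

Emit:
{"op": "step_arm", "data": {"plan": [[[0,0,0,0,15],[0,0,0,0,15],[0,0,0,0,15],[0,-1,25,0,15],[0,-10,60,0,15],[0,-40,90,0,15],[0,-60,100,0,15],[0,-60,100,0,15]]]}}

```text
time: 7.68
tool_pos: [0.6414, 0.0601, 0.1193]
ee_rot: [3.133, 0.001, 1.437]
wrist_force: [0.9, -0.1, -1.7]
width: 0.0307
```

Emit:
{"op": "step_arm", "data": {"plan": [[[-5,-38,15,0,15],[-10,-76,30,0,15],[-15,-114,40,0,15],[-20,-152,40,0,15],[-25,-190,40,0,15],[-35,-228,40,0,15],[-45,-266,40,0,15],[-45,-304,40,0,15]]]}}

```text
time: 8.35
tool_pos: [0.5919, -0.2406, 0.1529]
ee_rot: [-3.138, -0.002, 1.441]
wrist_force: [1.1, 0.2, -2.3]
width: 0.0316
```

Emit:
{"op": "step_arm", "data": {"plan": [[[0,-20,0,0,15],[0,-35,0,0,15],[0,-40,0,0,15],[0,-40,0,0,15],[0,-40,0,0,15]]]}}

```text
time: 8.77
tool_pos: [0.5942, -0.2784, 0.1538]
ee_rot: [-3.141, -0.002, 1.442]
wrist_force: [0.7, 0.3, -1.7]
width: 0.0308
```

Run:
```python
from h import *
o=robot.get_obs();print(o['tool_pos'],o['ee_rot'],o['width'],o['wrist_force'])
snap('wrist','w7'); cv2.imwrite('pics/w7b.png',cv2.resize(cv2.imread('pics/w7.png'),(800,600),interpolation=cv2.INTER_CUBIC))
print(robot.get_obs()['tool_pos'])
```

```text
[ 0.59419804 -0.27843867  0.15378085] [-3.14055317e+00 -1.60998160e-03  1.44198064e+00] 0.030839681801646437 [ 0.65824076  0.33101731 -1.70635975]
[ 0.59437438 -0.27809546  0.15413008]
```

View pics/w7b.png

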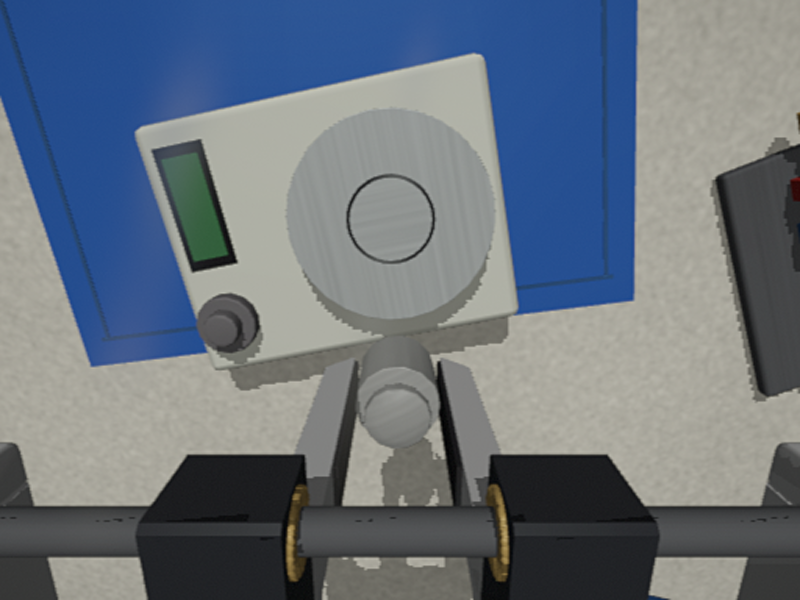

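Run:
```python
from h import *
from scipy.optimize import brentq
p=px('w7',391*.64,219*.64,.054); print('pan',p)
for dz in (.027,.031,.035): print('knob',px('w7',397*.64,417*.64,.154+dz))
for z in (.034,.04,.046,.05,.055):
    k=px('w7',223*.64,328*.64,z); d=p-k; print(z,k,np.hypot(d[0],d[1]), 'yaw',np.arctan2(d[1],d[0])-np.arctan2(45,115))
c=[px('w7',u*.64,v*.64,.034) for u,v in [(138,129),(484,55),(517,313)]]
print(c,[np.arctan2(*(c[1]-c[0])[1::-1]),np.arctan2(*(c[1]-c[2])[1::-1])-np.pi/2])
```

```text
pan [ 0.59854836 -0.22524948  0.054     ]
knob [ 0.59493972 -0.28009554  0.181     ]
knob [ 0.5952289  -0.27785272  0.185     ]
knob [ 0.59551809 -0.2756099   0.189     ]
0.034 [ 0.47980746 -0.28333912  0.034     ] 0.1321885366317086 yaw 0.08199339073639977
0.04 [ 0.48233627 -0.28156224  0.04      ] 0.12913704546153776 yaw 0.07823892738975974
0.046 [ 0.48486509 -0.27978536  0.046     ] 0.12608746269945986 yaw 0.0743027935302007
0.05 [ 0.48655097 -0.27860077  0.05      ] 0.12405553725621446 yaw 0.071571221160867
0.055 [ 0.48865832 -0.27712004  0.055     ] 0.1215169810970754 yaw 0.06802832824237204
[array([ 0.45894714, -0.15727808,  0.034     ]), array([ 0.66140876, -0.14422629,  0.034     ]), array([ 0.67103183, -0.29761772,  0.034     ])] [np.float64(0.06437641259293148), np.float64(0.06265325624307883)]
```

Emit:
{"op": "step_arm", "data": {"plan": [[[3,20,0,0,15],[3.5,40,-10,0,15],[3.5,53,-30,0,15],[3.5,53,-60,0,15],[3.5,53,-75,0,15],[3.5,53,-80,0,15],[3.5,53,-80,0,15],[3.5,53,-80,0,15]]]}}

```text
time: 9.48
tool_pos: [0.5982, -0.2263, 0.0755]
ee_rot: [3.14, 0.0, 1.442]
wrist_force: [-0.5, 0.5, -2.1]
width: 0.0314
```

Run:
```python
from h import *
o=robot.get_obs();print(o['tool_pos'],o['ee_rot'],o['wrist_force'])
snap('side','s8');snap('wrist','w8'); a=cv2.imread('pics/s8.png')[80:220,260:460];b=cv2.imread('pics/w8.png')[100:380,56:456]
cv2.imwrite('pics/c8.png',np.hstack([cv2.resize(x,(400,280),interpolation=cv2.INTER_CUBIC) for x in (a,b)]))
```

```text
[ 0.59820936 -0.22632111  0.07551701] [3.14019018e+00 2.16182975e-04 1.44194710e+00] [-0.53840892  0.46777557 -2.08043519]
```

View pics/c8.png

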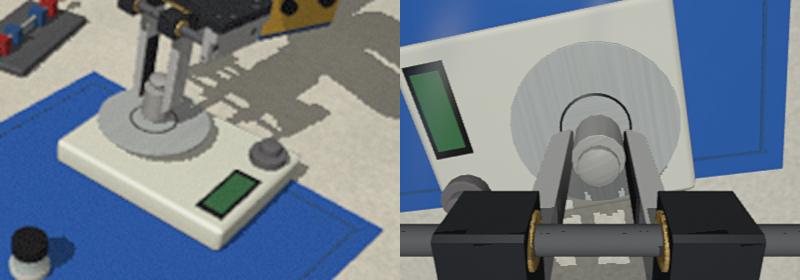

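Emit:
{"op": "step_arm", "data": {"plan": [[[0,1,-2,0,15],[0,1,-4,0,15],[0,1,-6,0,15],[0,1,-7,0,15],[0,1,-7,0,15],[0,1,-7,0,15]]]}}

```text
time: 10.08
tool_pos: [0.5977, -0.2262, 0.0678]
ee_rot: [3.141, 0.0, 1.441]
wrist_force: [-0.1, -0.3, -0.4]
width: 0.0311
```

Emit:
{"op": "step_arm", "data": {"plan": [[[0,0,-1,0,15],[0,0,-1,0,15]]]}}

```text
time: 10.25
tool_pos: [0.5977, -0.2262, 0.0667]
ee_rot: [3.141, 0.0, 1.441]
wrist_force: [0.9, -0.0, -0.4]
width: 0.031
```

Emit:
{"op": "step_arm", "data": {"plan": [[[0,0,0,0,15],[0,0,0,0,15]]]}}

```text
time: 10.42
tool_pos: [0.5977, -0.2262, 0.0667]
ee_rot: [3.141, 0.0, 1.441]
wrist_force: [0.0, -1.1, -0.2]
width: 0.0312
```

Emit:
{"op": "step_arm", "data": {"plan": [[[0,0,0,0,33],[0,0,0,0,36],[0,0,0,0,40],[0,0,0,0,50],[0,0,0,0,60],[0,0,0,0,60],[0,0,0,0,60],[0,0,0,0,60]]]}}

```text
time: 11.08
tool_pos: [0.5975, -0.226, 0.0665]
ee_rot: [-3.142, -0.0, 1.441]
wrist_force: [0.3, 0.1, 0.1]
width: 0.0565
```

Emit:
{"op": "step_arm", "data": {"plan": [[[0,0,15,0,60],[0,0,40,0,60],[0,0,70,0,60],[0,-30,80,0,60],[0,-50,80,0,60],[0,-50,80,0,60],[0,-50,80,0,60]]]}}

```text
time: 11.67
tool_pos: [0.5973, -0.2766, 0.1463]
ee_rot: [-3.141, -0.001, 1.439]
wrist_force: [-0.4, 0.8, -0.4]
width: 0.0563
```

Run:
```python
from h import *
o=robot.get_obs();print(o['tool_pos'],o['wrist_force'])
snap('wrist','w9'); b=cv2.imread('pics/w9.png')[20:320,56:456]
cv2.imwrite('pics/w9b.png',cv2.resize(b,(800,600),interpolation=cv2.INTER_CUBIC))
```

```text
[ 0.59725906 -0.27657505  0.14626431] [-0.42013293  0.77613979 -0.35255173]
```

View pics/w9b.png

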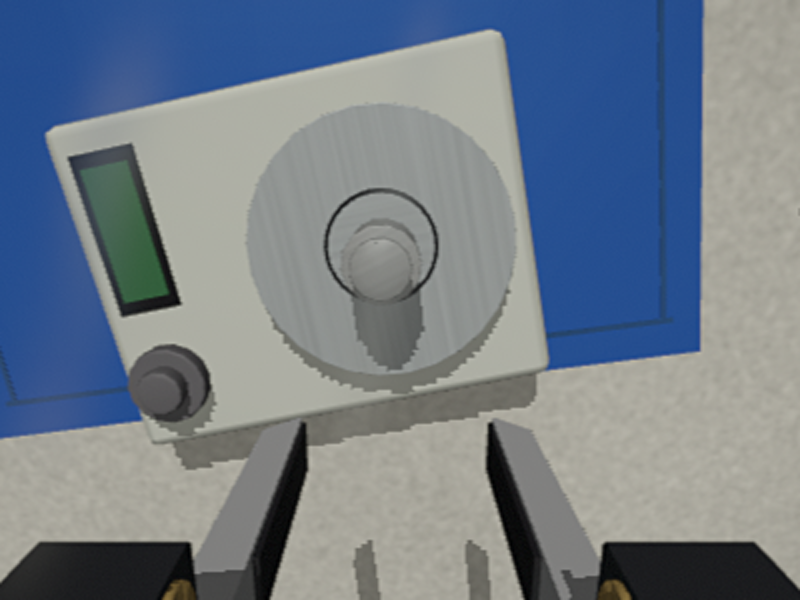

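Run:
```python
from h import *
f=lambda u,v,z: px('w9',56+u/2,20+v/2,z).round(4)
print('pan',f(381,246,.049),'knob',f(381,268,.095)); print('key',f(158,394,.046),f(158,394,.051))
```

```text
pan [ 0.5983 -0.2253  0.049 ] knob [ 0.599  -0.2279  0.095 ]
key [ 0.4822 -0.2815  0.046 ] [ 0.4844 -0.28    0.051 ]
```

Emit:
{"op": "step_arm", "data": {"plan": [[[-30,-1,0,0,30],[-60,-2,0,0,0],[-90,-2,0,0,0],[-111,-2,-20,0,0],[-111,-2,-50,0,0],[-111,-2,-80,0,0],[-111,-2,-88,0,0],[-111,-2,-88,0,0]]]}}

```text
time: 12.38
tool_pos: [0.4854, -0.2756, 0.0557]
ee_rot: [-3.137, -0.004, 1.442]
wrist_force: [1.2, 0.9, 1.9]
width: 0.0067
```

Emit:
{"op": "step_arm", "data": {"plan": [[[0,0,-2,0,0],[0,0,-4,0,0],[0,0,-6,0,0],[0,0,-8,0,0],[0,0,-8,0,0]]]}}

```text
time: 12.8
tool_pos: [0.4877, -0.2783, 0.0518]
ee_rot: [3.139, 0.001, 1.441]
wrist_force: [0.8, 0.0, 3.2]
width: 0.0004
```

Emit:
{"op": "step_arm", "data": {"plan": [[[0,0,-1,0,0],[0,0,-2,0,0],[0,0,-3,0,0],[0,0,-3,0,0]]]}}

```text
time: 13.13
tool_pos: [0.4877, -0.2784, 0.0502]
ee_rot: [3.138, 0.001, 1.441]
wrist_force: [-0.7, 2.2, 10.8]
width: 0.0005
```

The force jumped to 10.8 N, so the key is on its stop. I'll hold it briefly, then release.

Emit:
{"op": "step_arm", "data": {"plan": [[[0,0,-1,0,0],[0,0,-1,0,0],[0,0,-1,0,0],[0,0,5,0,0],[0,0,20,0,0],[-10,0,60,0,0],[-20,0,100,0,0],[-20,0,100,0,0]]]}}

```text
time: 13.8
tool_pos: [0.4686, -0.2809, 0.1562]
ee_rot: [3.13, 0.008, 1.44]
wrist_force: [1.6, -0.2, 0.6]
width: 0.0009
```

Run:
```python
from h import *
o=robot.get_obs();print(o['time'],o['tool_pos'],o['wrist_force'])
snap('side','s10'); cv2.imwrite('pics/s10b.png',cv2.resize(cv2.imread('pics/s10.png')[:,:],(800,600),interpolation=cv2.INTER_CUBIC))
```

```text
13.8 [ 0.46855519 -0.28094322  0.15622879] [ 1.57812097 -0.24405012  0.64388132]
```

View pics/s10b.png

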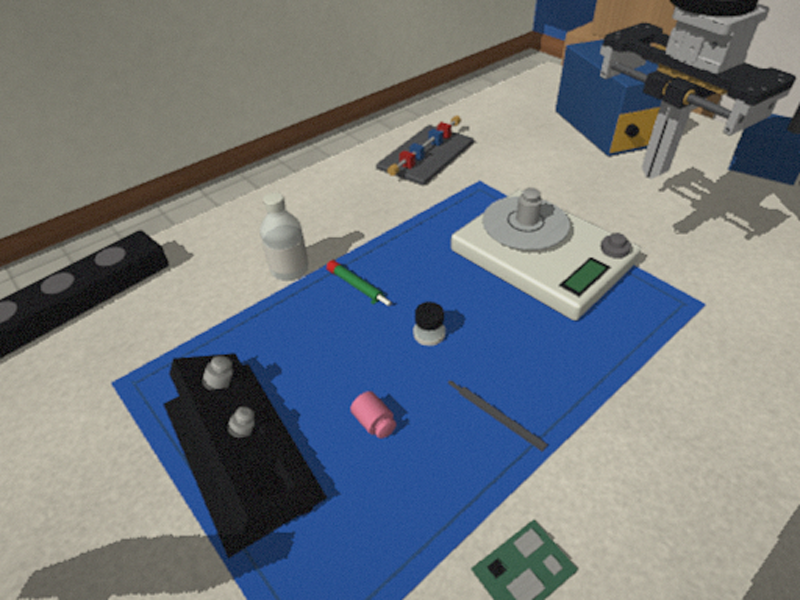

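The picture shows the weight standing in the ring at (529,210), the key up at (617,244), and everything else undisturbed. I'll hand the job in.

```bash
python3 -c "
from bench import robot; print(robot.close_job())"
```

```text
the job is handed in; nothing more can be done
None
```

The largest weight is standing upright in the ring on the scale's pan, and the key was pressed to its stop and released. I handed the job in just after 13.8 s of the 48 s allowed; it reports no verdict.

- **Getting it upright:** I lifted the weight out along the slope and set it on the mat to stand up. I then regripped it and lowered it onto the pan until the wrist force showed the pan was carrying it.
- **Placing:** In the wrist camera the weight's centre came out about 2.7 mm from the pan's centre, against the 7.5 mm limit. I checked this before pressing the key. The pan's depth was not read directly; from the tool height I put it at roughly 2.5 to 4 mm just before release, against an expected 5 mm under the weight.
- **Key:** The force rose from 3.2 N to 10.8 N, well above the key's 5 N, so it was on its stop. I held it there briefly.
- **Final picture:** The weight is still in the ring, the key is up, and the arm is clear. The two smaller weights, jar, tweezers, syringe and the pink look-alike all look undisturbed.

No check failed. The one disagreement was between the side and wrist cameras on the weight's position on the mat, by about 5 mm. I used the wrist reading, and the regrip went cleanly.

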